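# Lock the loose cap of a specimen canister

### The arm

A 6-joint arm with a two-finger parallel gripper is mounted at the origin on the work surface. World frame = base frame: x ahead of the robot, y to its left, z up, the work surface at z = 0. Lengths are in m, angles in rad, forces in N, time in s.
With the tool pointing down it reaches from about 0.325 to 0.775 m from the base axis. Payload 5.5 kg.
Tool frame: the origin (TCP) lies at the very end of the fingers, on their centre line; the grasp point (between the pads) lies 19 mm behind it (manip.hold_point_z is the distance from the TCP to the grasp point, in m); z points along the fingers, y is the direction in which the jaws open and shut (so a half turn about z gives the same grasp; the last joint's range is limited). The gripper opens to 85 mm and grips with 20 to 120 N. Pads are 22 mm wide; open, the fingers measure 114 mm over their backs; the gripper's body (76 mm by 85 mm) begins 54 mm behind the grasp point. The pads swing forward as they close: fully open they stand 13 mm farther back than shut.
Start: joints at [1.055, 0.091, 1.231, -0, 1.82, -0.057], TCP at [0.266, 0.538, 0.231] pointing down, gripper open.
Joint ranges: [-2.87, 2.87], [-0.86, 2.18], [0.17, 2.46], [-1.51, 4.65], [0.06, 2.69], [-2.65, 2.65]. Speed limits (rad/s): [2.57, 2.57, 3.01, 3.14, 3.14, 3.14].

### API

Orientations are given as a rotation vector (axis times angle).
In Python, from rig import manip gives the robot as it stands. The module is installed in compiled form; this text tells all that it offers.
- The arm moves only by the shell command python3 -m crank 'ROWS'. ROWS is JSON, a list of rows, each a list of 3 entries, a list of its own where there are three numbers: the shift along the world's x, y, z normalised to -1 to 1, where 1 is 0.4 m, then the turn, a rotation vector about the world's x, y, z normalised to -1 to 1, where 1 is 45 degrees, then the finger opening in mm, from 0 to 85.4. A call has 1 to 8 rows; each row shifts and turns the commanded pose from where the row before left it; what a row does not reach is not made up. A row lasts 1/10 s, in which the tool goes at most 50 mm and 8.59 degrees, less where a joint would pass 70% of its speed; a pose out of reach is approached as far as the arm can. A call with a number of a shift or a turn outside -1 to 1 is refused whole. A call with a gripper value outside its range is refused whole. The fingers move at their own pace and stop on an object; the grip force is fixed at half the most. Time passes only in rows, so rows that do not move let the fingers close. It gives the time, the measured TCP pose, the force and the opening at its end, in the units of the state.
- manip.observe(): the state, without advancing time (a new reading comes with each control period).
- manip.camera(name): name is "side" or "top" or "wrist"; returns (picture, depth): 384x512x3 uint8, red, green, blue; 384x512 float32, m along the optical axis (not along the pixel's ray), 0 where there is no reading.
- manip.calibration(name): a dict with "mtx" (3x3 intrinsics, pixels), "R" (3x3) and "t" (3): a world point X has camera coordinates R X + t. Camera axes: x right, y down, z forward; pixel columns grow to the right and rows downward; lengths in m; the calibration is good to about 2 mm. The wrist camera is an equidistant fisheye: a pixel r from the principal point sees the ray r / f radians off the axis. A picture is of the moment at which its call begins: read the wrist's pose just before it. calibration takes no time and is no camera call; for the wrist camera it gives the pose at the moment of the call.
- manip.sign_off(): hands the job in, once; it reports no verdict.
Trained networks look in the newest picture that a camera, given by its name, has taken for a name from the list of things; names that differ only in an ending like _2 or _b are one class to them, and where a whole thing is asked for, a point or a joint stands for the part that bears it (a point fixed in the world has none). Each returns a list of dicts, best first, with "p" (0 to 1); they miss things now and then, are a little off and sometimes report something else, mostly with a low value. They report only what shows in the picture. A call takes as long as a camera call. They do not tell look-alikes from the thing itself.
- manip.outline_of(camera, label): "pixels" (384x512 bool, what is visible of it) and "bbox" ([left, top, width, height] in pixels, round what is visible of it).
- manip.spot_point(camera, label): "xy" ([column, row] in pixels: a listed point, or the origin of a listed thing).
The state is a dict: "t": time; "joint_positions": joint angles; "joint_vel": joint speeds; "tau": joint torques, N m; "position": TCP position; "eef_rot": TCP orientation; "force": force on the tool from outside, world axes, zero at the start; "wrist_torque": the same for the moment, N m; "width": finger opening in m.
Only numpy, scipy, OpenCV 4.12 (cv2) and the standard library are available. Lean on these libraries where they do the work, as an engineer would, in place of code of your own. Each camera call takes 0.05 s, during which the arm holds its last target.

### The job

On the lab bench stand three steel specimen canisters: one is locked, one has no cap, and one has its cap only dropped in, standing high with its ears out between the hooks. Lock that loose cap: take its crossbar, push it down against the spring, turn it a quarter turn clockwise (seen from above) so that its two ears lie squarely under the two hooks, and let it rise so that it seats there. Then let go of it.

Things in the scene. Friction and masses are not known exactly. Their poses are not given: they have to be found in the camera images.
- cap_grip (a point): Loose cap (250 g): centre of the black crossbar of its T-handle, 66 long (x), 16 thick (y), 26 mm high, z up. 37 mm below it is the top of a disc 78 mm across with two ears along +x and -x, 14 wide, 54 mm from the axis. Starts 159 mm above the bench, x at 90 degrees (give or take 8) to the canister's x, plug on a spring plate, 3 mm play. Locked: x along canister x, 151 mm up.
- canister: Steel canister with the loose cap, fixed; origin at centre of underside, z up. Hooks at +x and -x, 44 to 62 mm from the axis, 46 wide, 114 to 122 mm high; collar under them 124 mm across. A tooth and a stop let ears in only clockwise from above, cap pushed 12 to 19 mm (hard stop; aim for 16; 2 N rising to 8 N), then hold them within 10 degrees. Let up, it rises 8 mm to seat.
- canister_locked: A like canister, fixed, whose cap is already locked: its crossbar lies in line with its hooks, crossbar top 164 mm above the bench. Nothing to do there. Origin at the centre of its underside, hooks at its +x and -x.
- canister_open: A like canister, fixed, without a cap, hooks up to 122 mm above the bench. Nothing to do there. Origin at the centre of its underside, hooks at its +x and -x.
Not all that is in view belongs to the job. Leave any green look-alike of the part that bears cap_grip alone.

How it is judged:
On the way:
1. the cap is pushed down against its spring, at least 10 mm below where it stood (z of cap_grip in the frame of canister below 0.149 m), for 0.1 s.
At the end, for the whole second after the job is handed in: The cap is locked: crossbar and ears in line with the canister's two hooks within 15 degrees, the cap risen again under the hooks (crossbar centre 148 to 155 mm above the bench), centred within 12 mm, upright within 7 degrees, and let go (z of cap_grip in the frame of canister between 0.148 and 0.155 m and horizontal distance between cap_grip and canister below 0.012 m and angle between cap_grip's own z axis and vertical below 0.12 rad and angle between the x axis of cap_grip and the x axis of canister, either way round below 0.26 rad); the robot touches nothing.
It also fails if it takes over 32 s, if anything falls off the work surface, if the arm or the gripper's body presses on something with over 40 N, if the wrist force passes 120 N, or if a joint passes its speed limit or range.

## Working session

There is one attempt and no reset: what is moved stays moved. The work goes in short steps, Python scripts to look and compute and a shell command to move; the robot and the scene stay as the last step left them, time stands still between calls to the robot, and variables do not carry over. Pictures are saved under pics/ and viewed, and the job is handed in when it is done.

```bash
mkdir -p pics; python3 - <<'E'
from rig import manip
import cv2,numpy as np
s=manip.observe();print({k:np.round(v,3).tolist() for k,v in s.items()})
for n in("top","side"):
    p,d=manip.camera(n);cv2.imwrite(f"pics/{n}0.png",p[:,:,::-1]);np.save(f"{n}0.npy",d)
    c=manip.calibration(n);print(n,np.round(c["mtx"],1).tolist(),np.round(c["R"],3).tolist(),np.round(c["t"],3).tolist())
    for l in("cap_grip","canister","canister_locked","canister_open"):
        print(l,[(round(float(q["p"]),2),np.round(q["xy"]).tolist()) for q in manip.spot_point(n,l)])
E
```

```text
{'t': 0.0, 'joint_positions': [1.055, 0.092, 1.232, 0.0, 1.82, -0.057], 'joint_vel': [0.0, 0.0, -0.0, 0.002, 0.001, 0.001], 'tau': [-0.001, -45.875, -41.802, -0.0, 0.012, 0.0], 'position': [0.266, 0.538, 0.23], 'eef_rot': [-0.714, -3.059, 0.003], 'force': [0.733, -0.323, -0.859], 'wrist_torque': [0.01, 0.034, -0.018], 'width': 0.086}
top [[471.9, 0.0, 250.0], [0.0, 471.9, 188.8], [0.0, 0.0, 1.0]] [[0.008, -1.0, 0.015], [-0.998, -0.009, -0.066], [0.067, -0.015, -0.998]] [0.067, 0.552, 1.286]
cap_grip [(0.83, [186.0, 196.0]), (0.57, [118.0, 216.0])]
canister [(0.86, [189.0, 200.0]), (0.72, [372.0, 197.0])]
canister_locked [(0.95, [280.0, 198.0])]
canister_open []
side [[459.5, 0.0, 253.3], [0.0, 459.5, 187.9], [0.0, 0.0, 1.0]] [[0.827, -0.562, 0.007], [-0.376, -0.563, -0.736], [0.417, 0.606, -0.677]] [-0.385, 0.317, 1.005]
cap_grip [(0.94, [177.0, 137.0]), (0.56, [223.0, 142.0])]
canister [(0.57, [226.0, 182.0])]
canister_locked [(0.91, [275.0, 240.0])]
canister_open [(0.94, [341.0, 303.0])]
```

View pics/top0.png

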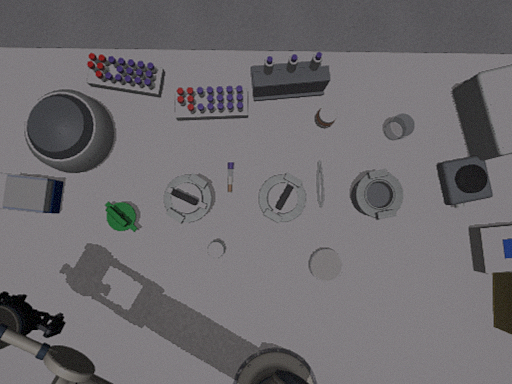

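View pics/side0.png

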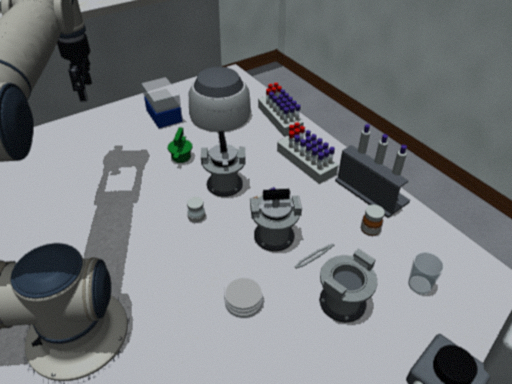

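Candidates for the loose cap, in the top view: the left canister's bar (186,197), the middle canister's bar (284,197), and the green look-alike (121,216), which is excluded. The open canister is at (378,194). I'll check the first two in close crops.

```bash
cat > h.py <<'E'
import numpy as np
from rig import manip
def world(n,u,v,d=None,z=None):
    c=manip.calibration(n);K,R,t=map(np.array,(c["mtx"],c["R"],c["t"]))
    r=np.linalg.inv(K)@np.array([u,v,1.])
    if d is not None: return R.T@(r*d-t)
    o=-R.T@t; w=R.T@r; return o+w*(z-o[2])/w[2]
E
python3 - <<'E'
import cv2,numpy as np
from h import *
p=cv2.imread("pics/top0.png");d=np.load("top0.npy")
a=cv2.resize(p[160:235,150:225],(400,400),interpolation=2);b=cv2.resize(p[160:235,246:321],(400,400),interpolation=2)
cv2.imwrite("pics/crop0.png",np.hstack([a,b]))
H=np.zeros((384,512,3))
c=manip.calibration("top");K,R,t=map(np.array,(c["mtx"],c["R"],c["t"]))
v,u=np.mgrid[:384,:512]
P=(np.linalg.inv(K)@np.stack([u.ravel(),v.ravel(),np.ones(u.size)])*d.ravel()-t[:,None]);P=(R.T@P).T.reshape(384,512,3)
g=p.max(2)
for n,(x0,x1) in dict(left=(168,208),mid=(264,304)).items():
    m=np.zeros(g.shape,bool);m[175:222,x0:x1]=1
    bar=m&(g<60)&(P[...,2]>.13)
    Q=P[bar];print(n,bar.sum(),np.median(Q,0).round(4),(Q[:,:2].min(0)+Q[:,:2].max(0))/2,np.percentile(Q[:,2],[10,50,90]).round(4))
    T=Q[Q[:,2]>np.median(Q[:,2])-.006][:,:2]
    box=cv2.minAreaRect((T*1000).astype(np.float32));print(box)
    w,V=np.linalg.eigh(np.cov(T.T));print("axis deg",np.degrees(np.arctan2(V[1,1],V[0,1])),T.mean(0))
    for lo,hi in((.095,.127),(.127,.14)):
        q=P[m&(P[...,2]>lo)&(P[...,2]<hi)];print(lo,len(q),q.min(0).round(3),q.max(0).round(3))
E
```

```text
left 168 [0.5199 0.234  0.1717] [0.52091519 0.23510639] [0.1689 0.1717 0.1747]
((521.0695190429688, 234.85647583007812), (63.02082061767578, 14.845390319824219), 66.0213394165039)
axis deg 65.69728421876381 [0.52094465 0.23455603]
0.095 1327 [0.461 0.183 0.095] [0.58  0.285 0.127]
0.127 19 [0.481 0.201 0.127] [0.575 0.274 0.13 ]
mid 159 [ 0.5222 -0.0094  0.164 ] [0.50814317 0.03044096] [0.1612 0.164  0.167 ]
((497.3954772949219, 23.62926483154297), (33.34827423095703, 145.66494750976562), 38.972599029541016)
axis deg 137.31204900851216 [ 0.52199808 -0.00709346]
0.095 1338 [ 0.463 -0.065  0.095] [0.583 0.037 0.127]
0.127 9 [ 0.471 -0.053  0.127] [0.577 0.02  0.13 ]
```

View pics/crop0.png

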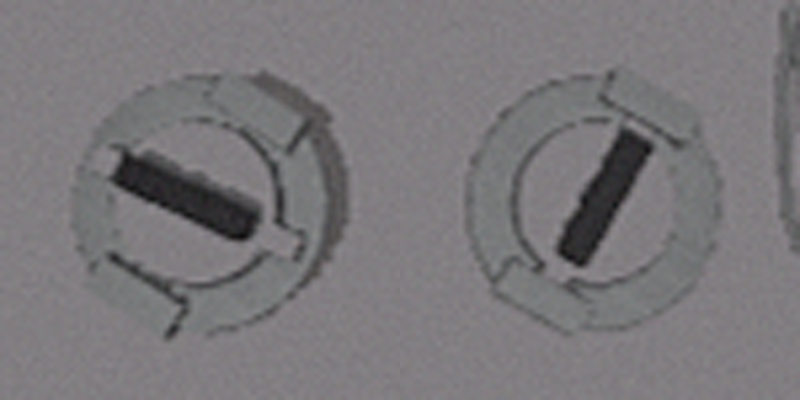

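```bash
python3 - <<'E'
import cv2,numpy as np
from h import *
s=400/75
# hook outlines picked in crop
for nm,off in(("left",150),):
    A=world("top",off+258/s,160+112/s,z=.122);B=world("top",off+137/s,160+296/s,z=.122)
    print((A+B)/2,np.degrees(np.arctan2(*(A-B)[1::-1])))
p=cv2.imread("pics/top0.png");d=np.load("top0.npy")
c=manip.calibration("top");K,R,t=map(np.array,(c["mtx"],c["R"],c["t"]))
v,u=np.mgrid[:384,:512]
P=((np.linalg.inv(K)@np.stack([u.ravel(),v.ravel(),np.ones(u.size)])*d.ravel()-t[:,None]).T@R).reshape(384,512,3)
c0=np.array([.521,.2345])
r=np.linalg.norm(P[...,:2]-c0,axis=2)
m=(r<.075)&(P[...,2]>.08)
for i in range(1,20):pass
h=m&(r>.046)&(P[...,2]>.1135)
Q=P[h];a=np.degrees(np.arctan2(Q[:,1]-c0[1],Q[:,0]-c0[0]))
print(np.histogram(a,np.arange(-180,181,10)))
q=a%180;q2=np.exp(2j*np.radians(a));print(len(a),np.degrees(np.angle(q2.mean()))/2)
# collar ring circle
rim=P[(r<.075)&(P[...,2]>.085)][:,:2];cc=cv2.minEnclosingCircle((rim*1000).astype(np.float32));print(cc)
for nm,(a0,a1,b0,b1) in dict(dome=(85,175,20,118),green=(195,240,100,145)).items():
    q=P[a0:a1,b0:b1].reshape(-1,3);q=q[q[:,2]>.04];print(nm,q.min(0),q.max(0))
p,d=manip.camera("wrist");cv2.imwrite("pics/w0.png",p[:,:,::-1])
E
```

```text
[0.5190514  0.23254941 0.122     ] -32.43982449056866
(array([ 0,  0,  0,  0,  0,  3,  8,  4,  0,  0,  0,  0, 16, 23, 22, 24, 26,
        9,  0,  0,  0,  0,  0,  2, 13,  6,  0,  0,  0,  0, 20, 28, 25, 27,
       27,  1]), array([-180, -170, -160, -150, -140, -130, -120, -110, -100,  -90,  -80,
        -70,  -60,  -50,  -40,  -30,  -20,  -10,    0,   10,   20,   30,
         40,   50,   60,   70,   80,   90,  100,  110,  120,  130,  140,
        150,  160,  170,  180]))
284 -33.928070933503484
((520.8639526367188, 236.23606872558594), 64.90772247314453)
dome [0.46455085 0.09073981 0.04008717] [0.83175151 0.66296788 1.31880046]
green [0.43341907 0.09073981 0.04001445] [0.51321776 0.46563901 1.31880046]
```

View pics/w0.png

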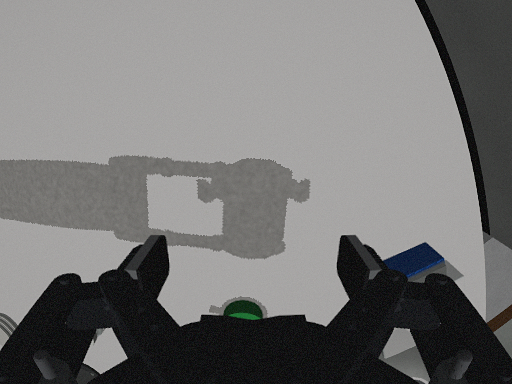

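The left canister, with its bar at (186,197), holds the loose cap: its bar top is at 172 mm, its ears are visible, and the bar lies at 66° with the hooks at about -32°. The middle one has its bar in line with its hooks and its top at 164 mm, so it's locked. I'm moving above the loose cap and turning the jaw to 156°.

```bash
python3 -m crank '[[[0.058,-0.069,0],[0,0,0.186],60],[[0.058,-0.069,0],[0,0,0.186],60],[[0.058,-0.069,0],[0,0,0.186],60],[[0.058,-0.069,0],[0,0,0.186],60],[[0.058,-0.069,0],[0,0,0.186],60],[[0.058,-0.069,0],[0,0,0.186],60],[[0.058,-0.069,0],[0,0,0.186],60],[[0.058,-0.069,0],[0,0,0.186],60]]'; python3 -m crank '[[[0.058,-0.069,0],[0,0,0.186],60],[[0.058,-0.069,0],[0,0,0.186],60],[[0.058,-0.069,0],[0,0,0.186],60],[[0,0,0],[0,0,0],60],[[0,0,0],[0,0,0],60]]'
cat >> h.py <<'E'
from scipy.spatial.transform import Rotation as Ro
def st():
    s=manip.observe();R=Ro.from_rotvec(s["eef_rot"]).as_matrix()
    print("t",round(float(s["t"]),2),"pos",np.round(s["position"],4),"jaw",np.degrees(np.arctan2(R[1,1],R[0,1])).round(2),"z",R[:,2].round(3),"F",np.round(s["force"],1),"M",np.round(s["wrist_torque"],2),"w",round(float(s["width"]),4),"q",np.round(s["joint_positions"],2))
E
python3 - <<'E'
from h import *;import cv2
st();p,d=manip.camera("wrist");cv2.imwrite("pics/w1.png",p[:,:,::-1]);np.save("w1.npy",d)
print([(round(float(q["p"]),2),np.round(q["xy"],1).tolist()) for q in manip.spot_point("wrist","cap_grip")])
E
```

```text
t: 1.35
position: [0.4521, 0.3159, 0.2315]
eef_rot: [-1.101, 2.942, 0.0]
force: [-0.2, 0.4, 0.0]
width: 0.0595
t: 1.85
position: [0.5212, 0.2339, 0.2311]
eef_rot: [1.701, -2.641, -0.001]
force: [-0.5, -0.2, -0.2]
width: 0.06
t 1.85 pos [0.5212 0.2339 0.2311] jaw 155.58 z [-0.001  0.    -1.   ] F [-0.5 -0.2 -0.2] M [ 0.01 -0.01 -0.  ] w 0.06 q [ 0.36  0.01  1.31  0.    1.82 -2.35]
[(0.91, [252.8, 202.1])]
```

View pics/w1.png

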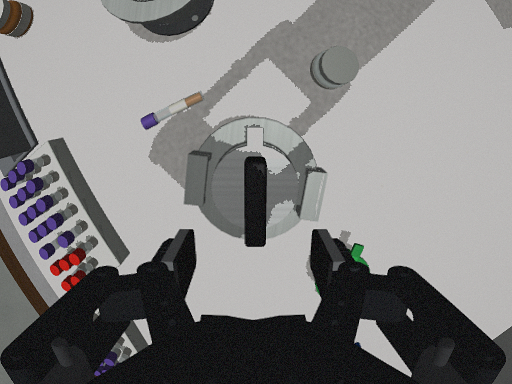

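The wrist view shows the black bar upright at (255,200), centred between the pads, with the hooks at (198,178) and (313,194). I'll measure the bar and the hooks in this picture.

```bash
python3 - <<'E'
from h import *;import cv2
p=cv2.imread("pics/w1.png");d=np.load("w1.npy")
c=manip.calibration("wrist");K,R,t=map(np.array,(c["mtx"],c["R"],c["t"]))
v,u=np.mgrid[:384,:512]
x=(u-K[0,2])/K[0,0];y=(v-K[1,2])/K[1,1];th=np.hypot(x,y);k=np.tan(th)/np.maximum(th,1e-9)
P=(np.stack([x*k*d,y*k*d,d],-1)-t)@R
c0=np.array([.521,.2345]);r=np.linalg.norm(P[...,:2]-c0,axis=2);z=P[...,2]
b=(z>.16)&(z<.185)&(r<.045)&(d>0);Q=P[b]
print(b.sum(),np.median(Q[:,2]),cv2.minAreaRect((Q[:,:2]*1000).astype(np.float32)))
h=(z>.1175)&(z<.128)&(r>.05)&(r<.07)&(v<235);Q=P[h]
a=np.arctan2(Q[:,1]-c0[1],Q[:,0]-c0[0]);dg=np.degrees(a)
for s in(dg[(dg>100)&(dg<180)],dg[(dg>-80)&(dg<0)]):
  print(len(s),np.percentile(s,[1,5,50,95,99]).round(1),((s.max()+s.min())/2).round(1))
n,l,stt,ce=cv2.connectedComponentsWithStats(h.astype(np.uint8))
C=[]
for i in range(1,n):
  if stt[i,4]>100:
    q=P[l==i];f=cv2.minAreaRect((q[:,:2]*1000).astype(np.float32));print(ce[i].round(),f);C.append(f[0])
if len(C)>1: e=np.subtract(C[0],C[1]);print(np.degrees(np.arctan2(e[1],e[0])),np.mean(C[:2],0))
E
```

```text
1930 0.17151690124095714 ((517.5850830078125, 235.92037963867188), (65.18368530273438, 15.93864917755127), 65.34521484375)
933 [125.4 128.2 149.9 169.3 171.9] 147.9
592 [-58.1 -55.6 -33.8 -10.2  -7.6] -32.9
[191. 179.] ((564.8607177734375, 206.71510314941406), (46.94214630126953, 13.78016185760498), 56.76361083984375)
[314. 195.] ((472.4607849121094, 264.52032470703125), (46.01411437988281, 18.95490264892578), 59.03826904296875)
-32.03001878464456 [518.66075134 235.61771393]
```

```bash
python3 -m crank '[[[-0.006,0.003,-0.07],[0,0,0],60],[[0,0,-0.07],[0,0,0],60],[[0,0,-0.05],[0,0,0],60],[[0,0,-0.03],[0,0,0],60],[[0,0,0],[0,0,0],60]]'; python3 -m crank '[[[0,0,0],[0,0,0],10],[[0,0,0],[0,0,0],10],[[0,0,0],[0,0,0],10],[[0,0,0],[0,0,0],10],[[0,0,0],[0,0,0],10]]'
python3 - <<'E'
from h import *;import cv2
st();p,d=manip.camera("wrist");cv2.imwrite("pics/w2.png",p[:,:,::-1])
E
```

```text
t: 2.45
position: [0.5172, 0.2361, 0.1414]
eef_rot: [1.705, -2.635, -0.001]
force: [0.2, 0.3, 0.0]
width: 0.0601
t: 2.95
position: [0.5193, 0.2357, 0.1444]
eef_rot: [-1.704, 2.636, -0.001]
force: [2.4, -0.4, 1.8]
width: 0.0147
t 2.95 pos [0.5193 0.2357 0.1444] jaw 155.77 z [ 0.002  0.001 -1.   ] F [ 2.4 -0.4  1.8] M [ 0.02 -0.39 -0.06] w 0.0147 q [ 0.37  0.01  1.47 -0.    1.66 -2.35]
```

View pics/w2.png

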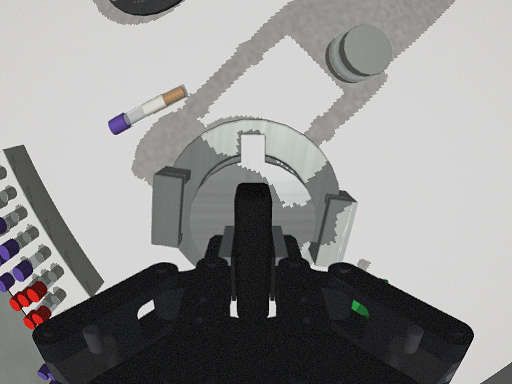

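The pads hold the bar at 14.7 mm width. Next I push down 16 mm.

```bash
python3 -m crank '[[[0,0,-0.015],[0,0,0],10],[[0,0,-0.015],[0,0,0],10],[[0,0,-0.01],[0,0,0],10],[[0,0,0],[0,0,0],10],[[0,0,0],[0,0,0],10]]'
python3 - <<'E'
from h import *
for i in range(1):st()
E
```

```text
t: 3.5
position: [0.5193, 0.2357, 0.1284]
eef_rot: [-1.704, 2.636, -0.001]
force: [1.9, -0.1, 8.7]
width: 0.0151
t 3.5 pos [0.5193 0.2357 0.1284] jaw 155.77 z [ 0.003  0.001 -1.   ] F [ 1.9 -0.1  8.7] M [ 0.   -0.15 -0.02] w 0.0151 q [ 0.37  0.01  1.49 -0.    1.63 -2.35]
```

```bash
python3 -m crank '[[[0,0,0],[0,0,-0.1],10],[[0,0,0],[0,0,-0.18],10],[[0,0,0],[0,0,-0.18],10],[[0,0,0],[0,0,-0.18],10],[[0,0,0],[0,0,-0.18],10],[[0,0,0],[0,0,-0.18],10],[[0,0,0],[0,0,0],10]]'
python3 -c "
from h import *;st()"
```

```text
t: 4.2
position: [0.5187, 0.2358, 0.1283]
eef_rot: [-0.56, 3.09, 0.001]
force: [-0.9, -0.1, 8.2]
width: 0.0151
t 4.2 pos [0.5187 0.2358 0.1283] jaw 110.55 z [ 0.001  0.001 -1.   ] F [-0.9 -0.1  8.2] M [ 0.04  0.09 -0.09] w 0.0151 q [ 0.37  0.01  1.49  0.    1.63 -1.56]
```

```bash
python3 -m crank '[[[0,0,0],[0,0,-0.18],10],[[0,0,0],[0,0,-0.18],10],[[0,0,0],[0,0,-0.18],10],[[0,0,0],[0,0,-0.18],10],[[0,0,0],[0,0,-0.18],10],[[0,0,0],[0,0,-0.18],10],[[0,0,0],[0,0,-0.08],10],[[0,0,0],[0,0,0],10]]'
python3 - <<'E'
from h import *;import cv2
st();p,d=manip.camera("wrist");cv2.imwrite("pics/w3.png",p[:,:,::-1])
E
```

```text
t: 5.0
position: [0.5189, 0.2359, 0.1284]
eef_rot: [0.853, 3.022, 0.002]
force: [0.3, 0.4, 8.8]
width: 0.0148
t 5.0 pos [0.5189 0.2359 0.1284] jaw 58.48 z [ 0.002  0.001 -1.   ] F [0.3 0.4 8.8] M [ 0.12 -0.   -0.13] w 0.0148 q [ 0.37  0.01  1.49  0.    1.63 -0.65]
```

View pics/w3.png

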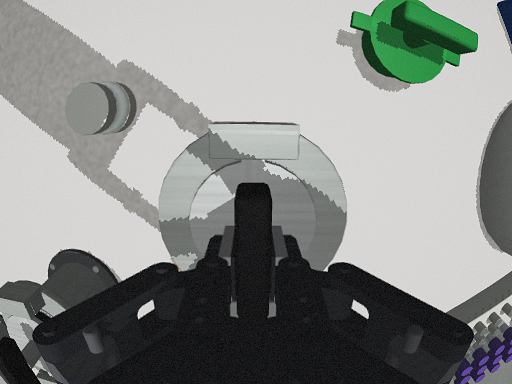

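The bar at (253,190) points squarely at the hook at (254,140), and the ear is hidden under it. I let the cap rise 8 mm and then open the fingers.

```bash
python3 -m crank '[[[0,0,0.01],[0,0,0],10],[[0,0,0.01],[0,0,0],10],[[0,0,0],[0,0,0],10],[[0,0,0],[0,0,0],10]]'
python3 -c "
from h import *;st()"
```

```text
t: 5.45
position: [0.5189, 0.2359, 0.1358]
eef_rot: [0.85, 3.023, 0.002]
force: [1.9, 0.7, 4.3]
width: 0.0147
t 5.45 pos [0.5189 0.2359 0.1358] jaw 58.58 z [ 0.001  0.001 -1.   ] F [1.9 0.7 4.3] M [ 0.25 -0.29 -0.03] w 0.0147 q [ 0.37  0.01  1.48  0.    1.65 -0.66]
```

```bash
python3 -m crank '[[[0,0,0],[0,0,0],40],[[0,0,0],[0,0,0],40],[[0,0,0],[0,0,0],40],[[0,0,0.05],[0,0,0],40],[[0,0,0.1],[0,0,0],40],[[0,0,0.1],[0,0,0],40],[[0,0,0],[0,0,0],40]]'
python3 - <<'E'
from h import *;import cv2
st();p,d=manip.camera("wrist");cv2.imwrite("pics/w4.png",p[:,:,::-1])
c=manip.calibration("wrist");K,R,t=map(np.array,(c["mtx"],c["R"],c["t"]))
v,u=np.mgrid[:384,:512]
x=(u-K[0,2])/K[0,0];y=(v-K[1,2])/K[1,1];th=np.hypot(x,y);k=np.tan(th)/np.maximum(th,1e-9)
P=(np.stack([x*k*d,y*k*d,d],-1)-t)@R
c0=np.array([.519,.2355]);r=np.linalg.norm(P[...,:2]-c0,axis=2);z=P[...,2]
b=(z>.15)&(z<.18)&(r<.045)&(d>0);Q=P[b]
print(b.sum(),np.percentile(Q[:,2],[5,50,95]),cv2.minAreaRect((Q[:,:2]*1000).astype(np.float32)))
p,d=manip.camera("top");cv2.imwrite("pics/top1.png",cv2.resize(p[160:235,150:225,::-1],(400,400),interpolation=2))
E
```

```text
t: 6.15
position: [0.52, 0.2362, 0.2421]
eef_rot: [0.848, 3.017, 0.009]
force: [-0.2, -0.6, 0.0]
width: 0.0401
t 6.15 pos [0.52   0.2362 0.2421] jaw 58.59 z [ 0.009  0.004 -1.   ] F [-0.2 -0.6  0. ] M [ 0.02 -0.04  0.02] w 0.0401 q [ 0.37  0.01  1.3   0.    1.83 -0.66]
1651 [0.15790724 0.16009029 0.16122691] ((515.9234619140625, 235.71981811523438), (15.561055183410645, 66.01758575439453), 58.98381805419922)
```

View pics/w4.png

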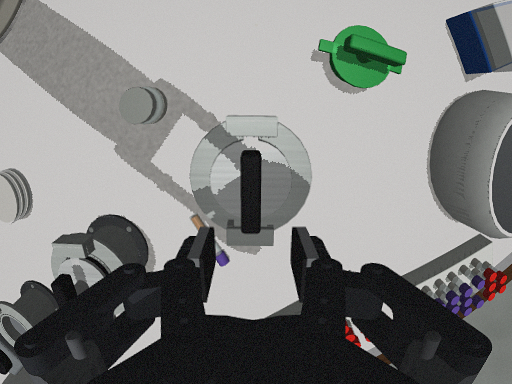

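The measured top is 160 mm where 164 is expected. The arm was still settling, so I'll measure again at rest and from the top camera.

```bash
python3 -m crank '[[[-0.1,0,0.05],[0,0,0],40],[[-0.1,0,0],[0,0,0],40],[[-0.1,0,0],[0,0,0],40],[[0,0,0],[0,0,0],40],[[0,0,0],[0,0,0],40],[[0,0,0],[0,0,0],40]]'
python3 - <<'E'
from h import *;import cv2
st()
def rep(P,d,c0,cut=.15):
  r=np.linalg.norm(P[...,:2]-c0,axis=2);z=P[...,2]
  b=(z>cut)&(z<.18)&(r<.045)&(d>0);Q=P[b]
  print(b.sum(),np.percentile(Q[:,2],[5,50,95]).round(4),cv2.minAreaRect((Q[:,:2]*1000).astype(np.float32)))
  h=(z>.112)&(z<.13)&(r>.05)&(r<.06)&(d>0);print(" hooks z",np.median(z[h]).round(4))
v,u=np.mgrid[:384,:512]
c=manip.calibration("wrist");p,d=manip.camera("wrist");cv2.imwrite("pics/w5.png",p[:,:,::-1])
K,R,t=map(np.array,(c["mtx"],c["R"],c["t"]))
x=(u-K[0,2])/K[0,0];y=(v-K[1,2])/K[1,1];th=np.hypot(x,y);k=np.tan(th)/np.maximum(th,1e-9)
print("wrist");P=(np.stack([x*k*d,y*k*d,d],-1)-t)@R
rep(P,d,np.array([.519,.2355]));
try: rep(P,d,np.array([.522,-.008]))
except Exception as e:print(e)
p,d=manip.camera("top");c=manip.calibration("top");K,R,t=map(np.array,(c["mtx"],c["R"],c["t"]))
P=(np.stack([(u-K[0,2])/K[0,0]*d,(v-K[1,2])/K[1,1]*d,d],-1)-t)@R
print("top");rep(P,d,np.array([.519,.2355]));rep(P,d,np.array([.522,-.013]))
cv2.imwrite("pics/top2.png",np.hstack([cv2.resize(p[160:235,a:a+75,::-1],(400,400),interpolation=2) for a in(150,246)]))
p,d=manip.camera("side");cv2.imwrite("pics/side2.png",cv2.resize(p[110:260,160:320,::-1],(640,600),interpolation=2))
E
```

```text
t: 6.85
position: [0.3988, 0.2354, 0.2539]
eef_rot: [-0.851, -3.023, 0.002]
force: [0.2, 0.2, 0.4]
width: 0.0405
t 6.85 pos [0.3988 0.2354 0.2539] jaw 58.57 z [-0.002 -0.001 -1.   ] F [0.2 0.2 0.4] M [-0.05 -0.04 -0.02] w 0.0405 q [ 0.46 -0.27  1.53 -0.    1.88 -0.56]
wristTraceback (most recent call last):
  File "<stdin>", line 13, in <module>
  File "<stdin>", line 6, in rep
    return _quantile_unchecked(
        a, q, axis, out, overwrite_input, method, keepdims, weights)
    return _ureduce(a,
                    func=_quantile_ureduce_func,
    ...<5 lines>...
                    overwrite_input=overwrite_input,
                    method=method)
    r = func(a, **kwargs)
    result = _quantile(arr,
                       quantiles=q,
    ...<2 lines>...
                       out=out,
                       weights=wgt)
    slices_having_nans = np.isnan(arr[-1, ...])
                                  ~~~^^^^^^^^^
IndexError: index -1 is out of bounds for axis 0 with size 0
```

```bash

python3 - <<'E'
from h import *;import cv2
v,u=np.mgrid[:384,:512]
p,d=manip.camera("top");c=manip.calibration("top");K,R,t=map(np.array,(c["mtx"],c["R"],c["t"]))
P=(np.stack([(u-K[0,2])/K[0,0]*d,(v-K[1,2])/K[1,1]*d,d],-1)-t)@R
cv2.imwrite("pics/top2.png",np.hstack([cv2.resize(p[160:235,a:a+75,::-1],(400,400),interpolation=2) for a in(150,246)]))
q,e=manip.camera("side");cv2.imwrite("pics/side2.png",cv2.resize(q[110:260,160:320,::-1],(640,600),interpolation=2))
for c0 in([.519,.2355],[.522,-.013]):
  r=np.linalg.norm(P[...,:2]-c0,axis=2);z=P[...,2]
  b=(z>.15)&(z<.18)&(r<.045)&(d>0);Q=P[b]
  if b.sum(): print(b.sum(),np.percentile(Q[:,2],[5,50,95]).round(4),cv2.minAreaRect((Q[:,:2]*1000).astype(np.float32)))
E
```

```text
188 [0.1575 0.1631 0.1675] ((519.6939086914062, 237.09814453125), (16.183713912963867, 65.24589538574219), 58.3941764831543)
179 [0.1588 0.1641 0.1677] ((523.63623046875, -8.95785903930664), (16.038442611694336, 65.40791320800781), 61.33696746826172)
```

View pics/top2.png

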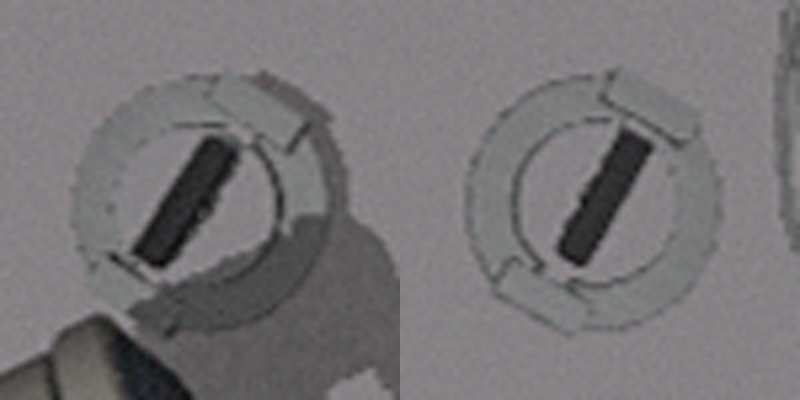

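View pics/side2.png

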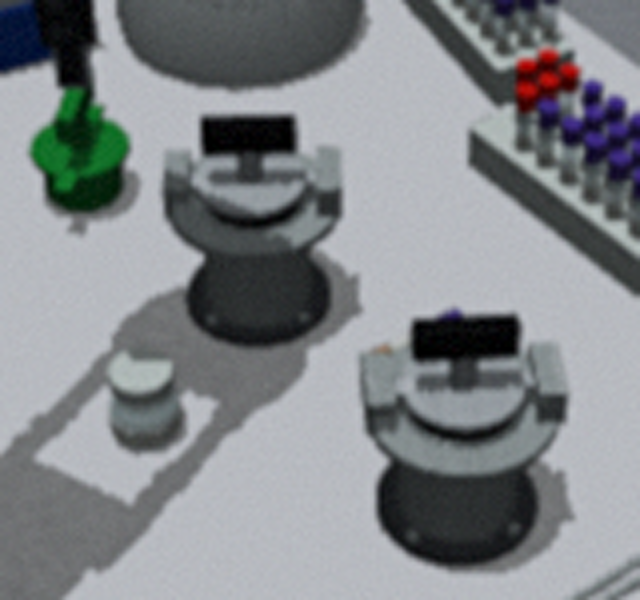

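Left crop: the bar lies from (225,150) to (150,250), in line with its hooks just like the locked canister beside it. The side view at (248,135) agrees, and the fingers are clear. From the top camera, the bar top is at 163 mm, against 164 mm on the locked canister and 172 mm before. I'm handing in.

```bash
python3 -c "
from rig import manip;print(manip.sign_off())"
```

```text
the job is handed in; nothing more can be done
None
```

The loose cap is locked and let go, and I handed the job in at about 7 s. I gripped its crossbar, pushed it down 16 mm (about 9 N), turned it 97° clockwise, let it rise and released it.

**Last checks:**
- **Angle:** from the top camera, the bar lies at about -32°, in line with the hooks measured at about -32°.
- **Height:** from the top camera, the bar top is at 163 mm, so the bar centre is at about 150 mm. The locked canister's bar top reads 164 mm in the same picture, and this cap's read 172 mm before the move.
- **Centring:** the bar is within about 3 mm of the canister's centre.
- **Clearance:** the gripper is well clear and the wrist force is about zero.

**Disagreement:** one wrist-camera reading gave the bar top at 160 mm, which would put the bar centre at 147 mm, just below the 148 mm limit. It was taken while the arm was still settling. A repeat at rest found no bar in view, so the height rests on the top camera; the side view only showed the cap sitting as on the locked canister.

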